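# Take the hold-down cap off the flat lap

## Robot

A 6-joint arm with a two-finger parallel gripper is mounted at the origin on the work surface. World frame = base frame: x ahead of the robot, y to its left, z up, the work surface at z = 0. Lengths are in m, angles in rad, forces in N, time in s.
With the tool pointing down it reaches from about 0.375 to 0.975 m from the base axis. Payload 3.8 kg.
Tool frame: the origin (TCP) lies where the fingers leave the gripper's body, on its centre line; the fingertips stand 73 mm ahead of it and the grasp point (between the pads) lies 54 mm ahead of it; z points along the fingers, y is the line along which they close (so a half turn about z gives the same grasp; the last joint's range is limited). The gripper opens to 85 mm and grips with 20 to 120 N. Pads are 22 mm wide; open, the fingers measure 114 mm over their backs; the gripper's body (76 mm by 85 mm) begins 54 mm behind the grasp point. The pads swing forward as they close: fully open they stand 13 mm farther back than shut.
Start: joints at [-1.219, 0.264, 1.604, -0, 1.274, -0.037], TCP at [0.256, -0.625, 0.304] pointing down, gripper open.
Joint ranges: [-2.63, 2.63], [-0.94, 2.18], [0.31, 2.57], [-1.31, 4.45], [0, 2.66], [-2.55, 2.55]. Speed limits (rad/s): [2.57, 2.57, 3.14, 3.14, 3.14, 3.14].

## Interface

Orientations are given as a rotation vector (axis times angle).
In Python, from workcell import read_state, viewer, bot gives the robot as it stands.
- The arm moves only by the tool jog_arm, never from a script. Its argument "increments" is a list that holds one entry, the list of rows, each a list of 7 numbers: the shift along the tool's x, y, z in units of 30 mm (1.0 is 30 mm), then the turn, a rotation vector about the tool's x, y, z in units of 6 degrees (1.0 is 6 degrees), then the opening, from -1 (shut) to 1 (fully open). A call has exactly 5 rows; each row shifts and turns the commanded pose from where the row before left it, along the tool's axes as they then stand; what a row does not reach is not made up. A row lasts 1/12 s, in which the tool goes at most 41.7 mm and 7.16 degrees, less where a joint would pass 70% of its speed; a pose out of reach is approached as far as the arm can. A call is refused whole if a number of a shift passes 1 or a number of a turn 1, either way. A call with a gripper value outside its range is refused whole. The fingers move at their own pace and stop on an object; "force" is the grip in N (left out, the last holds). Time passes only in rows, so rows that do not move let the fingers close, or fill a call up. It gives the time, the measured TCP pose, the force, the opening and the grip force at its end, in the units of the state.
- read_state(): the state, without advancing time (a new reading comes with each control period).
- viewer.read_camera(name): name is "scene" or "top" or "wrist"; returns (picture, depth): 420x560x3 uint8, blue, green, red; 420x560 float32, m along the optical axis (not along the pixel's ray), 0 where there is no reading.
- viewer.camera_params(name): a dict with "fx", "fy", "cx", "cy" (pixels), "k1" (the pictures are not rectified: a ray, as slopes to the right and down, at radius r is drawn at 1 + k1 r^2 times it, then the intrinsics apply), "R" (3x3) and "t" (3): a world point X has camera coordinates R X + t; the wrist camera has in their place "hand_eye" (4x4, takes a point from camera to tool coordinates, whose origin is the TCP and whose axes are the flange's). Camera axes: x right, y down, z forward; pixel columns grow to the right and rows downward; lengths in m; the calibration is good to about 2 mm. A picture is of the moment at which its call begins: read the wrist's pose just before it. camera_params takes no time and is no camera call.
- bot.finish_job(): hands the job in; it is judged then, once.
The state is a dict: "time": time; "q": joint angles; "joint_vel": joint speeds; "joint_torque": joint torques, N m; "tool_pos": TCP position; "tcp_rot": TCP orientation; "wrist_force": force on the tool from outside, world axes, zero at the start; "torque": the same for the moment, N m; "width": opening from 0.0 (shut) to 1.0 (fully open); "grip_force": force on a finger pad.
Only numpy, scipy, OpenCV 4.12 (cv2) and the standard library are available. Lean on these libraries where they do the work, as an engineer would, in place of code of your own. Each camera call takes 0.05 s, during which the arm holds its last target. There are 200 camera calls.

## Task

The grinding disc on the flat lap is to be changed. First slide the steel parts dish along the bench, flat and without lifting it, until it stands against the side of the machine to the robot's right, level with the spindle. Then unscrew the hold-down cap on the spindle (nobody remembers if this machine has a left-hand or a right-hand thread, so feel which way it gives), lift it off and finish still holding it in the gripper above the dish and clear of it, so that the grit drips in there; leave the stone, the bottle, the spare disc and the chisel where they are.

Things in the scene. Friction and masses are not known exactly. Their poses are not given: they have to be found in the camera images.
- lap: flat lap grinder, fixed to the bench: grey housing 250 x 230 mm (x by y), 112 high; on it a round black splash pan 212 mm across, rim 154 mm above the bench; in the pan a level steel grinding disc 150 mm across, top 136 mm up; in its middle the upright spindle with the cap. Origin at bench level under the spindle axis, x away from the robot, y to its left, z up
- side (a point): the point at bench level on the machine's flat right-hand face (y = -115 mm of the machine, to the robot's right) that is level with the spindle; same axes as the machine
- spindle (a point): point on the spindle axis, 146 mm above the bench, where the cap's underside sits when screwed home. The coarse quick thread is of either hand, unknown: one way the cap is blocked hard after at most 0.15 rad, the other way it turns against about 0.2 N m and climbs 4 mm over half a turn
- cap: hold-down cap: round knurled aluminium hand nut, 54 mm across, 42 mm high, 0.16 kg, gripped at any yaw, 75 mm of free room around it to the pan's wall. Origin at the centre of its underside, z up, x through one of two small dark dimples on its top, at the start parallel to the machine's x
- cap_top (a point): centre of the cap's top, 42 mm above its origin, 188 mm above the bench at the start. The cap has up to 2 mm of up-and-down play and stays as turned when let go. After half a turn (3.14 rad, 0.2 less still counts) it meets a stop and can be lifted straight off; 36 mm of lift clears the spindle. Turned less, it cannot be pulled off
- dish: round steel parts dish, empty: 140 mm across the rim, 116 mm across the foot, 32 mm high, sides sloping outwards, wall 3 mm, floor 4 mm, 0.25 to 0.5 kg. Origin at the centre of its underside, z up. Its centre starts 22 to 43 cm to the right of the machine's right-hand face and it slides on its foot; against the machine its centre is 70 mm from that face
- stone: bystander: dark red-brown egg-shaped stone on a carved wooden stand, together 117 mm wide and about 160 mm high; origin under its centre
- bottle: bystander: white plastic water bottle, 64 mm across, 170 mm high; origin under its centre
- spare_lap: bystander: spare steel grinding disc lying flat on the bench, 150 mm across, 12 mm thick; origin under its centre
- chisel: bystander: wood-handled carving chisel lying on the bench, 270 mm long, 22 mm high; origin under its middle, x along it towards the blade
There are look-alikes about, which are no part of the job. Of the things that look like the dish, the largest one is meant.

How it is judged:
On the way, in this order (a step that is already met when the one before it is completed fails the run):
1. the dish stands against the machine's right-hand side, level with the spindle, the cap still on (y of dish in the frame of side above -0.085 m and x of dish in the frame of side between -0.045 and 0.045 m and height (world z) of dish below 0.006 m and distance between cap and spindle below 0.012 m), for 0.2 s.
2. the cap is off the spindle, in the fingers (z of cap in the frame of spindle above 0.036 m and contact force between the fingers and cap above 1 N and contact force between cap and lap below 0.1 N), for 0.2 s.
At the end, for the whole second after the job is handed in: The cap is held still in the gripper over the dish (centres within 60 mm seen from above), underside over 45 mm above the bench, touching neither machine nor dish; the dish is flat on the bench, within 15 mm of the machine's right-hand face and within 45 mm of level with the spindle (contact force between the fingers and cap above 1 N and contact force between cap and lap below 0.1 N and contact force between cap and dish below 0.1 N and height (world z) of cap above 0.045 m and horizontal distance between cap and dish below 0.06 m and linear speed of cap below 0.03 m/s and y of dish in the frame of side above -0.085 m and x of dish in the frame of side between -0.045 and 0.045 m and height (world z) of dish below 0.006 m and angle between dish's own z axis and vertical below 0.1 rad and linear speed of dish below 0.02 m/s); the arm keeps its last pose, push and grip.
It fails at once if the dish is lifted or tipped (height (world z) of dish above 0.012 m or angle between dish's own z axis and vertical above 0.2 rad).
It fails at once if the stone, bottle, spare disc or chisel is disturbed (distance of any of stone, bottle, spare_lap, chisel from where it was at the start of the episode above 0.02 m).
It also fails if it takes over 64 s, if anything falls off the work surface, if the arm or the gripper's body presses on something with over 40 N, if the wrist force passes 120 N, or if a joint passes its speed limit or range.

## Working session

There is one attempt and no reset: what is moved stays moved. The work goes in short steps, Python scripts to look and compute and a tool call to move; the robot and the scene stay as the last step left them, time stands still between calls to the robot, and variables do not carry over. Pictures are saved under pics/ and viewed, at most 10 in all, crops included, and the job is handed in when it is done.

Besides the shell and the picture viewer there is one more tool, called as name(argument=value, ...), one argument or row to a line, values as JSON. jog_arm: Moves the arm, as the interface text tells. Its arguments: {"type":"object","properties":{"increments":{"type":"array","items":{"type":"array","items":{"type":"array","items":{"type":"number"}}}},"force":{"type":"number"}},"required":["increments"]}

```bash
ls; mkdir -p pics; cat > h.py <<'E'
import numpy as np, cv2
from scipy.spatial.transform import Rotation as Ro
from workcell import read_state, viewer, bot
def get(name):
    s=read_state(); im,d=viewer.read_camera(name); p=viewer.camera_params(name)
    if 'R' in p: R=np.array(p['R']);t=np.array(p['t']); Rw=R.T; o=-R.T@t
    else:
        H=np.array(p['hand_eye']); T=Ro.from_rotvec(s['tcp_rot']).as_matrix()
        Rw=T@H[:3,:3]; o=T@H[:3,3]+np.array(s['tool_pos'])
    return im,d,p,Rw,o
def slopes(p,uv):
    K=np.array([[p['fx'],0,p['cx']],[0,p['fy'],p['cy']],[0,0,1.]])
    return cv2.undistortPoints(np.float32(uv).reshape(-1,1,2),K,np.array([p['k1'],0,0,0,0.]))[:,0]
def onplane(c,uv,z):
    im,d,p,Rw,o=c; s=slopes(p,uv); r=np.c_[s,np.ones(len(s))]@Rw.T
    return o+r*((z-o[2])/r[:,2])[:,None]
def cloud(c):
    im,d,p,Rw,o=c; h,w=d.shape; u,v=np.meshgrid(np.arange(w),np.arange(h))
    s=slopes(p,np.stack([u,v],-1).reshape(-1,2)); r=np.c_[s,np.ones(len(s))]*d.reshape(-1,1)
    P=o+r@Rw.T; P[d.ravel()==0]=np.nan
    return P.reshape(h,w,3)
E
python3 - <<'E'
from h import *
s=read_state(); print(s)
for n in ('top','scene'):
    c=get(n); cv2.imwrite(f'pics/{n}0.png',c[0]); np.save(f'pics/{n}0.npy',cloud(c)); print(n,c[4],c[3][:,2],{k:v for k,v in c[2].items() if k in('fx','k1')})
E
```

```text
pics
{'time': 0.0, 'q': array([-1.21888697e+00,  2.64760421e-01,  1.60535922e+00, -1.04570563e-05,
        1.27371579e+00, -3.69052277e-02]), 'joint_vel': array([ 0.00153332,  0.00044311, -0.00263522, -0.00049979,  0.00025951,
        0.00050734]), 'joint_torque': array([-7.56523787e-04, -5.15110803e+01, -3.67308176e+01, -9.91683987e-05,
        1.28576151e-02,  7.13481860e-07]), 'tool_pos': array([ 0.25568407, -0.62408849,  0.30256494]), 'tcp_rot': array([-3.08023968e+00, -6.06485777e-01,  5.67685915e-04]), 'wrist_force': array([ 0.13751647, -0.00780985, -0.32730453]), 'torque': array([-0.00907518, -0.03263361, -0.01873076]), 'grip_force': 0.0, 'width': 0.9992401122743321}
top [0.43323923 0.03534186 1.53875158] [ 0.10020486  0.01979498 -0.9947699 ] {'fx': 493.19526597584854, 'k1': -0.07524987029195239}
scene [1.45173766 0.0192963  0.96276568] [-0.72536396  0.0134389  -0.68823435] {'fx': 436.92527032819254, 'k1': -0.0619359247595805}
```

View pics/top0.png

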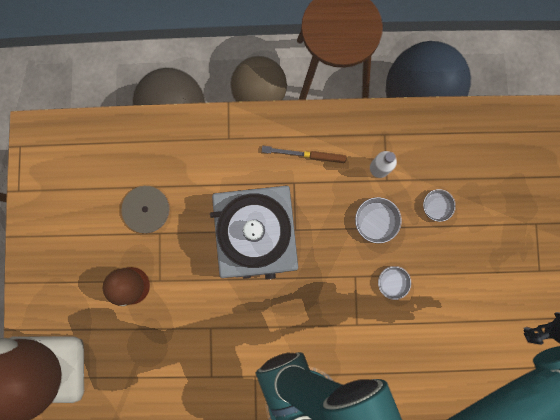

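View pics/scene0.png

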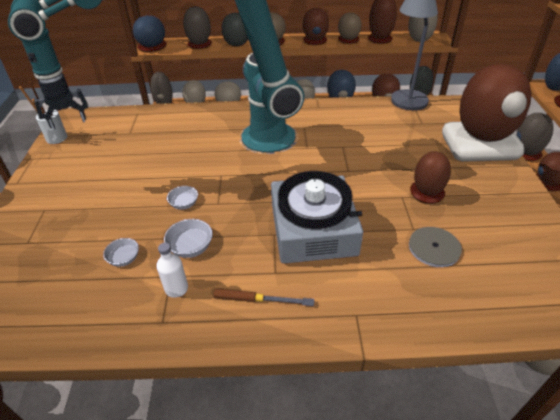

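Top view (up = +x, left = +y): the lap is at (253,231) with its cap at (253,231), turned a few degrees. Possible dishes are a large one at (378,220), a small one at (438,206) and a small one at (395,283). I choose the largest, (378,220). The bottle is at (384,164), chisel at (305,155), spare disc at (145,210) and stone at (126,286).

```bash
python3 - <<'E'
from h import *
im=cv2.imread('pics/top0.png'); P=np.load('pics/top0.npy')
def circ(Q): # fit circle
    A=np.c_[2*Q[:,:2],np.ones(len(Q))]; s=np.linalg.lstsq(A,(Q[:,:2]**2).sum(1),rcond=None)[0]
    return s[:2],np.sqrt(s[2]+s[0]**2+s[1]**2)
hsv=cv2.cvtColor(im,cv2.COLOR_BGR2HSV)
m=((hsv[...,1]<75)).astype(np.uint8); 
c=(im,None,viewer.camera_params('top'),None,None); p=c[2]; R=np.array(p['R']);c=(im,None,p,R.T,-R.T@np.array(p['t']))
for n,(u,v) in dict(big=(378,220),s1=(438,206),s2=(395,283)).items():
    mm=m.copy(); _,lab,st,_=cv2.connectedComponentsWithStats(mm); k=lab[v,u]
    cs,_=cv2.findContours((lab==k).astype(np.uint8),cv2.RETR_EXTERNAL,cv2.CHAIN_APPROX_NONE)
    hull=cv2.convexHull(max(cs,key=cv2.contourArea))[:,0]
    print(n,st[k],circ(onplane(c,hull,0.032 if n=='big' else .025)), 'floor',P[v,u])
Z=P[...,2]
b=np.zeros(Z.shape,bool); b[175:290,200:305]=1
# housing top pts
h=b&(abs(Z-.112)<.006); Q=P[h][:,:2].astype(np.float32)
# restrict to dense
r=cv2.minAreaRect(Q); print('housing',h.sum(),r)
cap=b&(abs(Z-.188)<.008); print('cap',cap.sum(),P[cap].mean(0),np.ptp(P[cap],0))
rim=b&(abs(Z-.154)<.004); cs,_=cv2.findContours(rim.astype(np.uint8),cv2.RETR_EXTERNAL,cv2.CHAIN_APPROX_NONE)
print('rim',circ(P[rim]),rim.sum())
hull=cv2.convexHull(max(cs,key=cv2.contourArea))[:,0];print('rimouter',circ(onplane(c,hull,.154)))
for n,(u,v) in dict(bottle=(388,157),bottle2=(384,170)).items(): print(n,P[v,u])
bb=np.zeros(Z.shape,bool); bb[140:190,365:405]=1; bb&=Z>.05; print('bottle',P[bb].min(0),P[bb].max(0))
cv2.imwrite('pics/crop0.png',cv2.resize(im[140:310,190:470],None,fx=2.8,fy=2.8,interpolation=cv2.INTER_CUBIC))
E
```

```text
big [ 355  197   47   46 1694] (array([ 0.55801223, -0.24417895]), np.float64(0.07094658183220914)) floor [ 0.55969747 -0.25046192  0.00157135]
s1 [423 189  33  33 833] (array([ 0.60000345, -0.43748621]), np.float64(0.050459915618590034)) floor [ 0.59878081 -0.44114528  0.00287256]
s2 [378 266  33  34 893] (array([ 0.36609538, -0.28747157]), np.float64(0.05090393876427574)) floor [ 0.36323089 -0.29393775  0.00675162]
housing 3107 ((0.5277453660964966, 0.1330864429473877), (0.2494618445634842, 0.23556378483772278), 4.57712459564209)
cap 291 [0.52772732 0.12986448 0.18673986] [0.05284159 0.05266407 0.01461567]
rim (array([0.52784268, 0.13033664]), np.float64(0.10305264751797429)) 295
rimouter (array([0.49948568, 0.17345495]), np.float64(0.055291012383780064))
bottle [ 0.72398331 -0.25612206  0.16714467]
bottle2 [ 0.69692932 -0.25390347  0.11330897]
bottle [ 0.69290605 -0.28887809  0.05051001] [ 0.75550447 -0.22963861  0.17602007]
```

View pics/crop0.png

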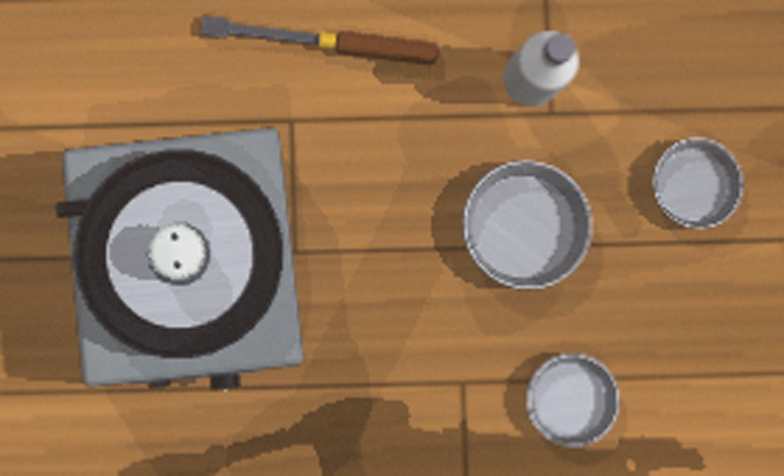

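The crop confirms the choice: the large bowl has a measured rim radius of 71 mm, against 50 mm for the two small ones. Plan: straddle the dish from its right with the open fingers and push it along the machine's +y. First I turn the tool to line up.

jog_arm(
  increments=[
    [[0,0,0,0,0,-0.8,1],[0,0,0,0,0,-0.8,1],[0,0,0,0,0,-0.8,1],[0,0,0,0,0,-0.8,1],[0,0,0,0,0,-0.8,1]],
  ],
  force=60,
)

```text
time: 0.52
tool_pos: [0.2558, -0.6243, 0.3031]
tcp_rot: [-2.885, -1.24, -0.0]
wrist_force: [-0.3, 0.3, -0.8]
width: 0.999
grip_force: 0.0
```

jog_arm(
  increments=[
    [[0,0,0,0,0,-0.8,1],[0,0,0,0,0,-0.8,1],[0,0,0,0,0,-0.8,1],[0,0,0,0,0,-0.8,1],[0,0,0,0,0,-0.8,1]],
  ],
)

```text
time: 0.93
tool_pos: [0.2557, -0.6243, 0.303]
tcp_rot: [-2.564, -1.813, -0.001]
wrist_force: [-0.6, 0.1, -0.5]
width: 1.003
grip_force: 0.0
```

jog_arm(
  increments=[
    [[0,0,0,0,0,-0.8,1],[0,0,0,0,0,-0.8,1],[0,0,0,0,0,-0.8,1],[0,0,0,0,0,-0.8,1],[0,0,0,0,0,-0.8,1]],
  ],
)

```text
time: 1.35
tool_pos: [0.2557, -0.6243, 0.3031]
tcp_rot: [-2.131, -2.306, -0.001]
wrist_force: [0.1, -0.5, -0.4]
width: 1.001
grip_force: 0.0
```

```bash
cat >> h.py <<'E'
def delta(target,yaw_y=None):
    s=read_state(); T=Ro.from_rotvec(s['tcp_rot']).as_matrix()
    print('t',round(s['time'],2),'pos',np.round(s['tool_pos'],4),'q',np.round(s['q'],2),'F',np.round(s['wrist_force'],1),'M',np.round(s['torque'],2),'w',round(s['width'],3),'g',round(s['grip_force'],1))
    print('yaw_y',np.degrees(np.arctan2(T[1,1],T[0,1])),'toolz',T[:,2].round(3))
    print('units',(T.T@(np.array(target)-s['tool_pos'])/.03).round(2))
E
python3 -c "
from h import *
delta([.5656,-.339,.30]);delta([.5656,-.339,.08])"
```

```text
t 1.35 pos [ 0.2557 -0.6243  0.3031] q [-1.22  0.26  1.6  -0.    1.27 -1.3 ] F [ 0.1 -0.5 -0.4] M [-0.04  0.05 -0.02] w 1.001 g 0.0
yaw_y 4.51513246180338 toolz [-0.001  0.001 -1.   ]
units [ 8.67 11.05  0.11]
t 1.35 pos [ 0.2557 -0.6243  0.3031] q [-1.22  0.26  1.6  -0.    1.27 -1.3 ] F [ 0.1 -0.5 -0.4] M [-0.04  0.05 -0.02] w 1.001 g 0.0
yaw_y 4.51513246180338 toolz [-0.001  0.001 -1.   ]
units [ 8.66 11.05  7.44]
```

jog_arm(
  increments=[
    [[0.58,0.74,0,0,0,0,1],[0.58,0.74,0,0,0,0,1],[0.58,0.74,0,0,0,0,1],[0.58,0.74,0,0,0,0,1],[0.58,0.74,0,0,0,0,1]],
  ],
)

```text
time: 1.77
tool_pos: [0.3606, -0.5284, 0.3031]
tcp_rot: [-2.137, -2.301, -0.001]
wrist_force: [-0.1, 0.3, 0.0]
width: 1.003
grip_force: 0.0
```

jog_arm(
  increments=[
    [[0.58,0.74,0,0,0,0,1],[0.58,0.74,0,0,0,0,1],[0.58,0.74,0,0,0,0,1],[0.58,0.74,0,0,0,0,1],[0.58,0.74,0,0,0,0,1]],
  ],
)

```text
time: 2.18
tool_pos: [0.4649, -0.4333, 0.3032]
tcp_rot: [-2.136, -2.302, -0.0]
wrist_force: [0.6, -0.5, 1.4]
width: 0.999
grip_force: 0.0
```

jog_arm(
  increments=[
    [[0.58,0.74,0,0,0,0,1],[0.58,0.74,0,0,0,0,1],[0.58,0.74,0,0,0,0,1],[0.58,0.74,0,0,0,0,1],[0.58,0.74,0,0,0,0,1]],
  ],
)

```text
time: 2.6
tool_pos: [0.5691, -0.3383, 0.3032]
tcp_rot: [-2.136, -2.302, 0.0]
wrist_force: [-0.3, -0.7, 0.5]
width: 0.994
grip_force: 0.0
```

```bash
python3 -c "
from h import *
delta([.5656,-.339,.08])
c=get('wrist');cv2.imwrite('pics/w1.png',c[0]);print(c[4],c[3])"
```

```text
t 2.6 pos [ 0.5691 -0.3383  0.3032] q [-0.57  0.24  1.63 -0.    1.27 -0.65] F [-0.3 -0.7  0.5] M [-0.01 -0.05 -0.01] w 0.994 g 0.0
yaw_y 4.27581818329997 toolz [-0.001  0.001 -1.   ]
units [-0.02 -0.11  7.44]
[ 0.56374269 -0.26160737  0.3739877 ] [[ 0.99719974  0.07185118  0.02073833]
 [ 0.07476876 -0.95226704 -0.29596809]
 [-0.00151722  0.29668989 -0.95497267]]
```

View pics/w1.png

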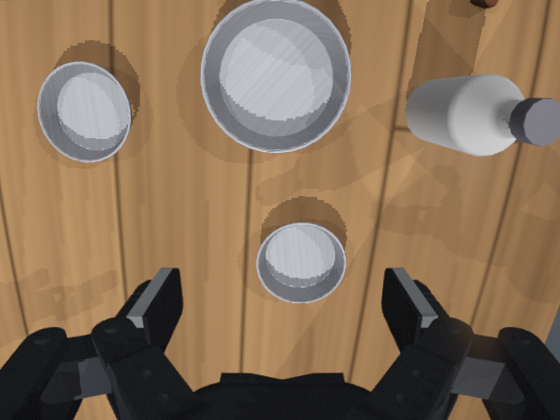

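Wrist view: dish at (276,78), small look-alike at (301,262), bottle at (480,115). I check the position numerically and then descend.

```bash
python3 -c "
from h import *
s=read_state();p=viewer.camera_params('wrist');H=np.array(p['hand_eye']);T=Ro.from_rotvec(s['tcp_rot']).as_matrix()
c=(0,0,p,T@H[:3,:3],T@H[:3,3]+s['tool_pos'])
print(onplane(c,[(202,76),(350,74),(276,152),(257,263),(345,263),(301,223),(301,303)],.032).round(4))"
```

```text
[[ 0.4914 -0.2415  0.032 ]
 [ 0.6293 -0.2291  0.032 ]
 [ 0.5657 -0.3078  0.032 ]
 [ 0.5539 -0.4293  0.032 ]
 [ 0.6493 -0.4222  0.032 ]
 [ 0.5971 -0.3797  0.032 ]
 [ 0.6063 -0.4757  0.032 ]]
```

jog_arm(
  increments=[
    [[0,-0.1,0.9,0,0,-0.05,1],[0,0,0.9,0,0,0,1],[0,0,0.9,0,0,0,1],[0,0,0.9,0,0,0,1],[0,0,0.9,0,0,0,1]],
  ],
)

```text
time: 3.07
tool_pos: [0.565, -0.3395, 0.1672]
tcp_rot: [-2.13, -2.308, 0.0]
wrist_force: [0.4, 0.3, 0.9]
width: 1.003
grip_force: 0.0
```

jog_arm(
  increments=[
    [[0,0,0.7,0,0,0,1],[0,0,0.7,0,0,0,1],[0,0,0.7,0,0,0,1],[0,0,0.6,0,0,0,1],[0,0,0.25,0,0,0,1]],
  ],
)

```text
time: 3.48
tool_pos: [0.5633, -0.3385, 0.0765]
tcp_rot: [-2.127, -2.304, 0.002]
wrist_force: [-0.8, -0.1, -1.5]
width: 1.0
grip_force: 0.0
```

```bash
python3 -c "
from h import *
delta([.5428+.08*.06,-.0544-.06,.08])"
```

```text
t 3.48 pos [ 0.5633 -0.3385  0.0765] q [-0.58  0.45  1.81 -0.    0.89 -0.66] F [-0.8 -0.1 -1.5] M [0.08 0.01 0.05] w 1.0 g 0.0
yaw_y 4.572684564237622 toolz [-0.005  0.003 -1.   ]
units [ 7.49  0.07 -0.09]
```

jog_arm(
  increments=[
    [[0.3,0,0,0,0,0,1],[0.3,0,0,0,0,0,1],[0.3,0,0,0,0,0,1],[0.3,0,0,0,0,0,1],[0.3,0,0,0,0,0,1]],
  ],
)

```text
time: 3.9
tool_pos: [0.5626, -0.2944, 0.0819]
tcp_rot: [2.128, 2.307, 0.0]
wrist_force: [-0.3, -2.4, -0.0]
width: 1.001
grip_force: 1.2
```

jog_arm(
  increments=[
    [[0.3,0,0,0,0,0,1],[0.3,0,0,0,0,0,1],[0.3,0,0,0,0,0,1],[0.3,0,0,0,0,0,1],[0.3,0,0,0,0,0,1]],
  ],
)

```text
time: 4.32
tool_pos: [0.559, -0.2497, 0.0813]
tcp_rot: [2.129, 2.307, 0.0]
wrist_force: [0.2, -5.1, 3.9]
width: 0.999
grip_force: 2.3
```

jog_arm(
  increments=[
    [[0.3,0,0,0,0,0,1],[0.3,0,0,0,0,0,1],[0.3,0,0,0,0,0,1],[0.3,0,0,0,0,0,1],[0.3,0,0,0,0,0,1]],
  ],
)

```text
time: 4.73
tool_pos: [0.555, -0.2046, 0.0808]
tcp_rot: [2.13, 2.308, 0.0]
wrist_force: [-0.7, -5.5, 5.4]
width: 1.001
grip_force: 3.1
```

```bash
python3 -c "
from h import *
delta([.5428+.08*.06,-.0544-.06,.08])
c=get('top');cv2.imwrite('pics/t2.png',cv2.resize(c[0][140:310,190:470],None,fx=2.8,fy=2.8))"
```

```text
t 4.73 pos [ 0.555  -0.2046  0.0808] q [-0.4   0.34  1.96 -0.    0.84 -0.47] F [-0.7 -5.5  5.4] M [-0.75 -0.11 -0.  ] w 1.001 g 3.1
yaw_y 4.5827225592674345 toolz [ 0.001 -0.001 -1.   ]
units [ 3.02 -0.01  0.02]
```

View pics/t2.png

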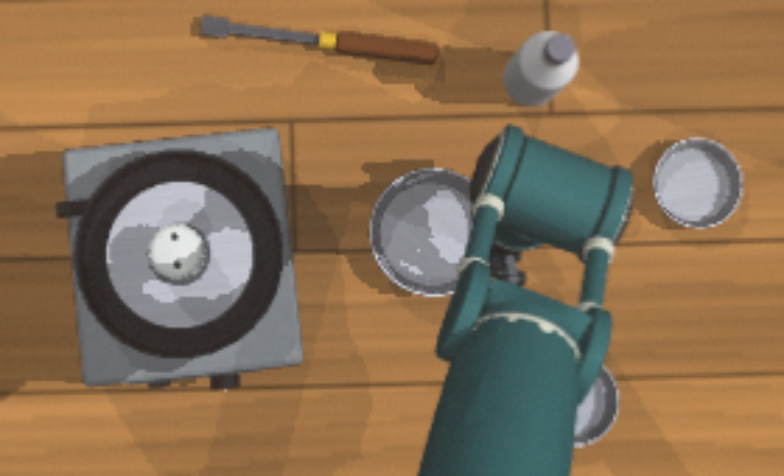

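The dish slides straight: its rim spans (370–500, 168–296) in the crop and the machine's face is at column 291, about 85 mm away. I keep pushing.

jog_arm(
  increments=[
    [[0.3,0,0,0,0,0,1],[0.3,0,0,0,0,0,1],[0.3,0,0,0,0,0,1],[0.3,0,0,0,0,0,1],[0.3,0,0,0,0,0,1]],
  ],
)

```text
time: 5.2
tool_pos: [0.5509, -0.1594, 0.0803]
tcp_rot: [-2.131, -2.308, 0.0]
wrist_force: [0.6, -4.0, 3.2]
width: 1.002
grip_force: 2.4
```

jog_arm(
  increments=[
    [[0.3,0,0,0,0,0,1],[0.3,0,0,0,0,0,1],[0.3,0,0,0,0,0,1],[0.2,0,0,0,0,0,1],[0.1,0,0,0,0,0,1]],
  ],
)

```text
time: 5.62
tool_pos: [0.548, -0.1233, 0.0802]
tcp_rot: [-2.13, -2.309, 0.0]
wrist_force: [-0.4, -4.4, 3.0]
width: 0.998
grip_force: 2.4
```

```bash
cat > m.py <<'E'
from h import *
delta([.5428+.08*.06,-.0544-.06,.08])
c=get('top'); im=c[0]; x=im[180:290,250:380]; cv2.imwrite('pics/t3.png',cv2.resize(x,None,fx=5,fy=5))
E
python3 m.py
```

```text
t 5.62 pos [ 0.548  -0.1233  0.0802] q [-0.27  0.29  2.03  0.    0.82 -0.35] F [-0.4 -4.4  3. ] M [-0.53 -0.04  0.01] w 0.998 g 2.4
yaw_y 4.627623465710075 toolz [-0.001  0.    -1.   ]
units [0.3  0.01 0.01]
```

View pics/t3.png

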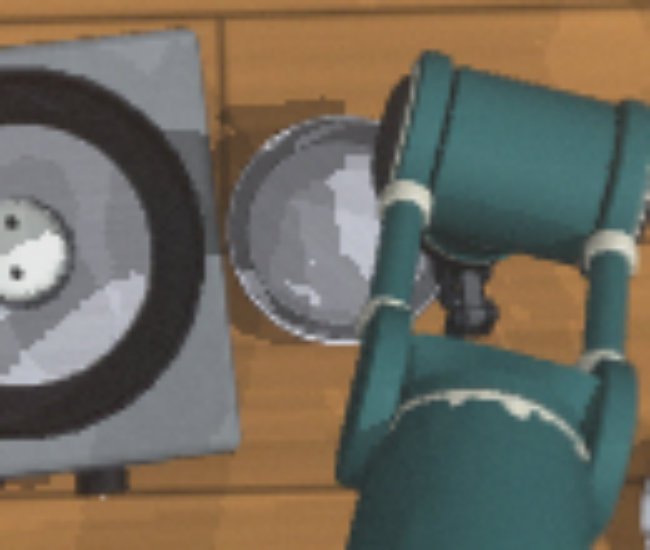

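The dish's left rim, at column 230, is about 5–8 mm from the housing face, at about 220. I creep in until the force rises.

jog_arm(
  increments=[
    [[0.1,0,0,0,0,0,1],[0.05,0,0,0,0,0,1],[0.05,0,0,0,0,0,1],[0.03,0,0,0,0,0,1],[0,0,0,0,0,0,1]],
  ],
)

```text
time: 6.08
tool_pos: [0.5476, -0.1177, 0.0803]
tcp_rot: [-2.131, -2.308, 0.001]
wrist_force: [-0.1, -4.0, 2.1]
width: 1.002
grip_force: 2.4
```

jog_arm(
  increments=[
    [[0.05,0,0,0,0,0,1],[0.05,0,0,0,0,0,1],[0.03,0,0,0,0,0,1],[0.03,0,0,0,0,0,1],[0,0,0,0,0,0,1]],
  ],
)

```text
time: 6.5
tool_pos: [0.5478, -0.1159, 0.0806]
tcp_rot: [2.125, 2.307, -0.005]
wrist_force: [0.0, -17.4, -0.9]
width: 1.001
grip_force: 7.6
```

The force jumped to 17 N, so the dish is against the machine. I back off, rise and look.

jog_arm(
  increments=[
    [[-0.15,0,0,0,0,0,1],[-0.4,0,0,0,0,0,1],[-0.5,0,0,0,0,0,1],[-0.5,0,0,0,0,0,1],[0,0,-0.3,0,0,0,1]],
  ],
)

```text
time: 6.92
tool_pos: [0.55, -0.1613, 0.0878]
tcp_rot: [-2.132, -2.304, 0.002]
wrist_force: [-0.7, 0.2, -0.5]
width: 1.002
grip_force: 0.0
```

jog_arm(
  increments=[
    [[0,0,-1,0,0,0,1],[0,0,-1,0,0,0,1],[0,0,-1,0,0,0,1],[0,0,-1,0,0,0,1],[0,0,-1,0,0,0,1]],
  ],
)

```text
time: 7.33
tool_pos: [0.5507, -0.1593, 0.2411]
tcp_rot: [-2.131, -2.307, -0.001]
wrist_force: [0.6, -0.7, 0.9]
width: 0.998
grip_force: 0.0
```

jog_arm(
  increments=[
    [[0,0,-1,0,0,0,1],[0,0,-1,0,0,0,1],[0,0,0,0,0,0,1],[0,0,0,0,0,0,1],[0,0,0,0,0,0,1]],
  ],
)

```text
time: 7.75
tool_pos: [0.5507, -0.1592, 0.2992]
tcp_rot: [-2.131, -2.308, -0.0]
wrist_force: [-0.2, 0.0, -1.2]
width: 0.997
grip_force: 0.0
```

```bash
python3 - <<'E'
from h import *
delta([.528,.130,.29])
c=get('wrist'); im=c[0]; cv2.imwrite('pics/w4.png',im); P=cloud(c)
Z=P[...,2]; m=(Z>.027)&(Z<.045); cs,_=cv2.findContours(m.astype(np.uint8),cv2.RETR_EXTERNAL,cv2.CHAIN_APPROX_NONE)
k=max(cs,key=cv2.contourArea); print(cv2.boundingRect(k)); Q=P[m]; Q=Q[(abs(Q[:,0]-.54)<.1)&(abs(Q[:,1]+.05)<.1)]
A=np.c_[2*Q[:,:2],np.ones(len(Q))]; s=np.linalg.lstsq(A,(Q[:,:2]**2).sum(1),rcond=None)[0]; print('dish',s[:2],np.sqrt(s[2]+s[:2]@s[:2]))
cap=abs(Z-.188)<.007; Q=P[cap]; Q=Q[np.hypot(Q[:,0]-.528,Q[:,1]-.13)<.05]; print('cap',len(Q),Q.mean(0) if len(Q) else 0)
E
```

```text
t 7.75 pos [ 0.5507 -0.1592  0.2992] q [-0.32  0.08  1.83  0.    1.24 -0.4 ] F [-0.2  0.  -1.2] M [-0.02 -0.01  0.01] w 0.997 g 0.0
yaw_y 4.553765194225608 toolz [-0.  0. -1.]
units [9.67 0.01 0.31]
(206, 0, 154, 143)
dish [ 0.5428365  -0.05298252] 0.06733385304306107
cap 0 0
```

View pics/w4.png

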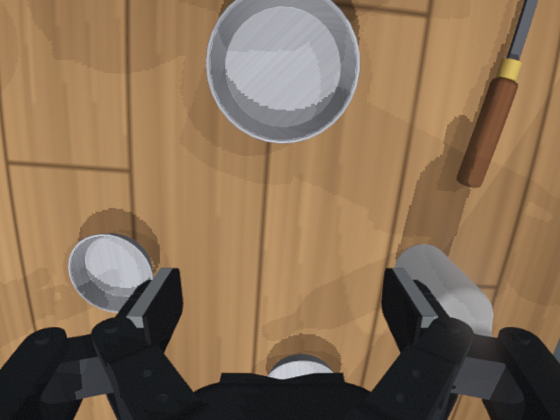

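The dish is at (0.543, -0.053), against a predicted (0.543, -0.054) at the wall, so it is well placed. Now I go to the cap, stopping short for one close look.

jog_arm(
  increments=[
    [[0.7,0,0,0,0,0,1],[0.7,0,0,0,0,0,1],[0.7,0,0,0,0,0,1],[0.7,0,0,0,0,0,1],[0.7,0,0,0,0,0,1]],
  ],
)

```text
time: 8.22
tool_pos: [0.5413, -0.0535, 0.2968]
tcp_rot: [-2.129, -2.305, 0.004]
wrist_force: [-0.2, -0.0, -0.1]
width: 0.998
grip_force: 0.0
```

jog_arm(
  increments=[
    [[0.7,0,0,0,0,0,1],[0.7,0,0,0,0,0,1],[0.7,0,0,0,0,0,1],[0.7,0,0,0,0,0,1],[0.7,0,0,0,0,0,1]],
  ],
)

```text
time: 8.63
tool_pos: [0.5329, 0.0511, 0.2969]
tcp_rot: [-2.129, -2.306, 0.005]
wrist_force: [0.1, 0.1, 0.6]
width: 0.999
grip_force: 0.0
```

```bash
python3 - <<'E'
from h import *
c=get('wrist'); im=c[0]; cv2.imwrite('pics/w5.png',im); P=cloud(c); Z=P[...,2]
m=(abs(Z-.188)<.006)&(np.hypot(P[...,0]-.528,P[...,1]-.13)<.045)
cs,_=cv2.findContours(m.astype(np.uint8),cv2.RETR_EXTERNAL,cv2.CHAIN_APPROX_NONE)
k=max(cs,key=cv2.contourArea); (u,v),r=cv2.minEnclosingCircle(k); e=cv2.fitEllipse(k)
print(m.sum(),(u,v,r),e, onplane(c,[(u,v),e[0]],.188), np.nanmedian(P[m],0))
x=onplane(c,[e[0]],.188)[0]; delta([x[0],x[1],.218])
E
```

```text
8567 (281.52252197265625, 88.83415222167969, 53.52177810668945) ((281.75836181640625, 88.91288757324219), (102.3255386352539, 105.17375946044922), 1.6868739128112793) [[0.52600983 0.13260958 0.188     ]
 [0.52612889 0.13258139 0.188     ]] [0.52612726 0.13263544 0.1883871 ]
t 8.68 pos [0.5326 0.0542 0.2969] q [ 0.05  0.01  1.91  0.    1.23 -0.03] F [-1.   2.4  0.7] M [ 0.07  0.01 -0.01] w 1.001 g 0.0
yaw_y 4.634884148617089 toolz [-0.005  0.003 -1.   ]
units [2.61 0.01 2.64]
```

View pics/w5.png

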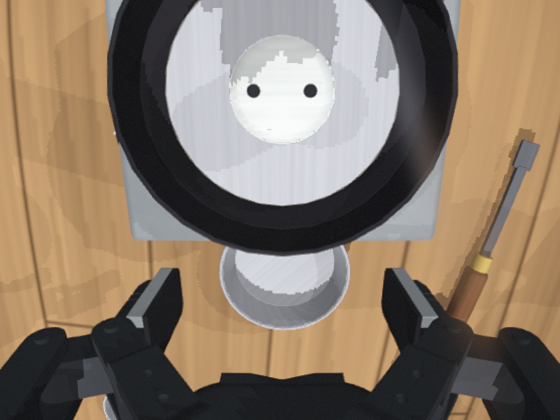

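Wrist view: cap at (282,89) with dimples at (253,91) and (310,91). The two views agree within 3 mm. I move over it and descend.

jog_arm(
  increments=[
    [[0.5,0,0,0,0,0,1],[0.6,0.03,0,0,0,0,1],[0.6,0,0,0,0,0,1],[0.5,0,0,0,0,0,1],[0.38,0,0,0,0,0,1]],
  ],
)

```text
time: 9.1
tool_pos: [0.5279, 0.1283, 0.2972]
tcp_rot: [-2.129, -2.307, 0.005]
wrist_force: [1.0, 0.7, -0.9]
width: 0.997
grip_force: 0.0
```

jog_arm(
  increments=[
    [[0,0,0.6,0,0,0,1],[0,0,0.7,0,0,0,1],[0,0,0.7,0,0,0,1],[0,0,0.5,0,0,0,1],[0,0,0.1,0,0,0,1]],
  ],
)

```text
time: 9.52
tool_pos: [0.5261, 0.1268, 0.2165]
tcp_rot: [-2.127, -2.305, 0.011]
wrist_force: [-1.0, 0.2, -0.6]
width: 0.999
grip_force: 0.0
```

```bash
python3 -c "
from h import *
delta([.527,.1315,.218])"
```

```text
t 9.52 pos [0.5261 0.1268 0.2165] q [ 0.19  0.09  1.98 -0.    1.08  0.11] F [-1.   0.2 -0.6] M [ 0.01 -0.02  0.02] w 0.999 g 0.0
yaw_y 4.579320382617012 toolz [-0.009 -0.002 -1.   ]
units [ 0.15  0.04 -0.05]
```

jog_arm(
  increments=[
    [[0.13,0.03,0,0,0,0,1],[0,0,0,0,0,0,-1],[0,0,0,0,0,0,-1],[0,0,0,0,0,0,-1],[0,0,0,0,0,0,-1]],
  ],
  force=60,
)

```text
time: 9.93
tool_pos: [0.5278, 0.1314, 0.223]
tcp_rot: [-2.129, -2.306, 0.005]
wrist_force: [-10.5, 0.5, 9.3]
width: 0.624
grip_force: 62.6
```

jog_arm(
  increments=[
    [[0,0,0,0,0,0,-1],[0,0,0,0,0,0,-1],[0,0,0,0,0,0,-1],[0,0,0,0,0,0,-1],[0,0,0,0,0,0,-1]],
  ],
)

```text
time: 10.35
tool_pos: [0.5278, 0.1314, 0.2231]
tcp_rot: [-2.129, -2.306, 0.005]
wrist_force: [-10.2, -0.6, 8.9]
width: 0.62
grip_force: 62.5
```

```bash
python3 -c "
from h import *
delta([.527,.1315,.218])"
```

```text
t 10.35 pos [0.5278 0.1314 0.2231] q [0.2  0.08 1.97 0.   1.09 0.12] F [-10.2  -0.6   8.9] M [-0.05  1.69 -0.05] w 0.62 g 62.5
yaw_y 4.576386541655376 toolz [-0.004 -0.    -1.   ]
units [ 0.   -0.02  0.17]
```

Cap gripped: the opening is about 53 mm. I ease off the side load and feel the thread with a small turn, counter-clockwise from above first.

jog_arm(
  increments=[
    [[0,-0.04,-0.1,0,0,0,-1],[0,0,0,0,0,-0.6,-1],[0,0,0,0,0,-0.6,-1],[0,0,0,0,0,-0.6,-1],[0,0,0,0,0,-0.6,-1]],
  ],
)

```text
time: 10.77
tool_pos: [0.5272, 0.1317, 0.2249]
tcp_rot: [-1.826, -2.553, 0.0]
wrist_force: [-2.4, -6.5, -0.2]
width: 0.618
grip_force: 74.8
```

```bash
python3 -c "
from h import *
delta([.527,.1315,.218])"
```

```text
t 10.77 pos [0.5272 0.1317 0.2249] q [ 0.2   0.08  1.97  0.    1.09 -0.13] F [-2.4 -6.5 -0.2] M [-1.11  0.53 -1.81] w 0.618 g 74.8
yaw_y 18.85902042300789 toolz [-0.003  0.002 -1.   ]
units [-0.   -0.01  0.23]
```

The moment of 1.8 N m means it is blocked that way. I turn clockwise instead and check the torque.

jog_arm(
  increments=[
    [[0,0,0,0,0,0.8,-1],[0,0,0,0,0,0.8,-1],[0,0,0,0,0,0.8,-1],[0,0,0,0,0,0.8,-1],[0,0,0,0,0,0.8,-1]],
  ],
)

```text
time: 11.18
tool_pos: [0.5276, 0.1316, 0.2248]
tcp_rot: [-2.319, -2.117, 0.001]
wrist_force: [-3.9, 1.7, 0.5]
width: 0.618
grip_force: 73.7
```

jog_arm(
  increments=[
    [[0,0,-0.01,0,0,0.8,-1],[0,0,0,0,0,0.8,-1],[0,0,0,0,0,0.8,-1],[0,0,0,0,0,0,-1],[0,0,0,0,0,0,-1]],
  ],
)

```text
time: 11.6
tool_pos: [0.5277, 0.1317, 0.225]
tcp_rot: [-2.561, -1.817, 0.001]
wrist_force: [-5.2, 2.4, 1.6]
width: 0.622
grip_force: 73.9
```

```bash
python3 -c "
from h import *
delta([.527,.1315,.218])"
```

```text
t 11.6 pos [0.5277 0.1317 0.225 ] q [0.2  0.08 1.97 0.   1.09 0.53] F [-5.2  2.4  1.6] M [ 0.34  0.72 -0.  ] w 0.622 g 73.9
yaw_y -19.30676421856333 toolz [-0.001  0.001 -1.   ]
units [-0.02 -0.02  0.23]
```

It turns freely clockwise, so the thread is left-hand. I continue up to the joint's range.

jog_arm(
  increments=[
    [[0,0,-0.02,0,0,0.88,-1],[0,0,0,0,0,0.88,-1],[0,0,0,0,0,0.88,-1],[0,0,0,0,0,0.88,-1],[0,0,0,0,0,0.88,-1]],
  ],
)

```text
time: 12.02
tool_pos: [0.5282, 0.1309, 0.2256]
tcp_rot: [2.911, 1.179, -0.001]
wrist_force: [-2.6, -1.2, 0.1]
width: 0.621
grip_force: 73.7
```

jog_arm(
  increments=[
    [[0,0,-0.02,0,0,0.88,-1],[0,0,0,0,0,0.88,-1],[0,0,0,0,0,0.88,-1],[0,0,0,0,0,0.88,-1],[0,0,0,0,0,0.88,-1]],
  ],
)

```text
time: 12.43
tool_pos: [0.5283, 0.1304, 0.2262]
tcp_rot: [3.102, 0.483, -0.001]
wrist_force: [-2.5, -4.4, 0.1]
width: 0.618
grip_force: 73.7
```

jog_arm(
  increments=[
    [[0,0,-0.02,0,0,0.88,-1],[0,0,0,0,0,0.88,-1],[0,0,0,0,0,0.88,-1],[0,0,0,0,0,0.88,-1],[0,0,0,0,0,0.88,-1]],
  ],
)

```text
time: 12.85
tool_pos: [0.5284, 0.1298, 0.2267]
tcp_rot: [3.129, -0.237, 0.0]
wrist_force: [-1.6, -5.7, 0.3]
width: 0.619
grip_force: 73.7
```

jog_arm(
  increments=[
    [[0,0,-0.02,0,0,0.8,-1],[0,0,0,0,0,0.8,-1],[0,0,0,0,0,0.8,-1],[0,0,0,0,0,0.8,-1],[0,0,0,0,0,0,-1]],
  ],
)

```text
time: 13.27
tool_pos: [0.5287, 0.1293, 0.2274]
tcp_rot: [3.046, -0.755, 0.002]
wrist_force: [-1.7, -6.1, -0.6]
width: 0.618
grip_force: 73.8
```

```bash
python3 -c "
from h import *
delta([.527,.1315,.218])"
```

```text
t 13.27 pos [0.5287 0.1293 0.2274] q [ 0.2   0.08  1.97 -0.    1.1   2.26] F [-1.7 -6.1 -0.6] M [-1.06  0.3   0.06] w 0.618 g 73.8
yaw_y -117.83694928915514 toolz [ 0.001 -0.004 -1.   ]
units [-0.08 -0.04  0.31]
```

At least 128° is done. I let go, swing back, regrip and turn on to the stop.

jog_arm(
  increments=[
    [[0,0,0,0,0,0,1],[0,0,0,0,0,0,1],[0,0,0,0,0,0,1],[0,0,0,0,0,0,1],[0,0,0,0,0,-0.5,1]],
  ],
)

```text
time: 13.68
tool_pos: [0.5289, 0.1316, 0.2277]
tcp_rot: [-3.068, 0.673, -0.002]
wrist_force: [0.8, 0.5, -0.1]
width: 0.999
grip_force: 0.0
```

jog_arm(
  increments=[
    [[0,0,0,0,0,-1,1],[0,0,0,0,0,-1,1],[0,0,0,0,0,-1,1],[0,0,0,0,0,-1,1],[0,0,0,0,0,-1,1]],
  ],
)

```text
time: 14.1
tool_pos: [0.5288, 0.1316, 0.2275]
tcp_rot: [-3.138, -0.151, -0.002]
wrist_force: [0.0, -0.4, 0.3]
width: 1.001
grip_force: 0.0
```

jog_arm(
  increments=[
    [[0,0,0,0,0,-1,1],[0,0,0,0,0,-1,1],[0,0,0,0,0,-1,1],[0,0,0,0,0,-1,1],[0,0,0,0,0,-1,1]],
  ],
)

```text
time: 14.52
tool_pos: [0.5288, 0.1316, 0.2275]
tcp_rot: [2.992, 0.958, 0.002]
wrist_force: [0.1, 0.4, -0.5]
width: 0.999
grip_force: 0.0
```

jog_arm(
  increments=[
    [[0,0,0,0,0,-1,1],[0,0,0,0,0,-1,1],[0,0,0,0,0,-1,1],[0,0,0,0,0,-1,1],[0,0,0,0,0,-1,1]],
  ],
)

```text
time: 14.93
tool_pos: [0.5288, 0.1316, 0.2275]
tcp_rot: [2.642, 1.7, 0.002]
wrist_force: [0.3, 0.8, 0.3]
width: 0.998
grip_force: 0.0
```

```bash
python3 -c "
from h import *
delta([.5272,.1305,.222])"
```

```text
t 14.93 pos [0.5288 0.1316 0.2275] q [0.2  0.08 1.96 0.   1.1  0.63] F [0.3 0.8 0.3] M [0.04 0.   0.04] w 0.998 g 0.0
yaw_y -24.47997203053494 toolz [ 0.001  0.    -1.   ]
units [-0.05 -0.03  0.18]
```

jog_arm(
  increments=[
    [[-0.05,-0.03,0,0,0,0,1],[0,0,0,0,0,0,-1],[0,0,0,0,0,0,-1],[0,0,0,0,0,0,-1],[0,0,0,0,0,0,-1]],
  ],
)

```text
time: 15.35
tool_pos: [0.5289, 0.1299, 0.2288]
tcp_rot: [2.645, 1.689, 0.006]
wrist_force: [3.5, -3.2, 3.5]
width: 0.631
grip_force: 62.0
```

jog_arm(
  increments=[
    [[0,0,-0.1,0,0,0.8,-1],[0,0,0,0,0,0.8,-1],[0,0,0,0,0,0.8,-1],[0,0,0,0,0,0.8,-1],[0,0,0,0,0,0.8,-1]],
  ],
)

```text
time: 15.77
tool_pos: [0.5285, 0.1286, 0.2303]
tcp_rot: [2.939, 1.097, 0.003]
wrist_force: [5.0, -6.6, -1.5]
width: 0.625
grip_force: 67.5
```

jog_arm(
  increments=[
    [[0,0,-0.02,0,0,0.7,-1],[0,0,0,0,0,0.7,-1],[0,0,0,0,0,0.7,-1],[0,0,0,0,0,0.7,-1],[0,0,0,0,0,0.7,-1]],
  ],
)

```text
time: 16.18
tool_pos: [0.5274, 0.1287, 0.2306]
tcp_rot: [3.091, 0.544, 0.001]
wrist_force: [2.2, -6.5, 1.3]
width: 0.626
grip_force: 67.6
```

```bash
python3 -c "
from h import *
delta([.5272,.1305,.222])"
```

```text
t 16.18 pos [0.5274 0.1287 0.2306] q [ 0.2   0.07  1.97 -0.    1.1   1.42] F [ 2.2 -6.5  1.3] M [-1.03 -0.35  0.28] w 0.626 g 67.6
yaw_y -70.03588968382182 toolz [ 0.001 -0.003 -1.   ]
units [ 0.01 -0.06  0.29]
```

jog_arm(
  increments=[
    [[0,0,0,0,0,0.5,-1],[0,0,0,0,0,0.5,-1],[0,0,0,0,0,0.5,-1],[0,0,0,0,0,0.5,-1],[0,0,0,0,0,0,-1]],
  ],
)

```text
time: 16.6
tool_pos: [0.5271, 0.1287, 0.2307]
tcp_rot: [3.13, 0.22, -0.0]
wrist_force: [0.7, -6.6, 1.2]
width: 0.624
grip_force: 67.6
```

```bash
python3 -c "
from h import *
delta([.5272,.1305,.222])"
```

```text
t 16.6 pos [0.5271 0.1287 0.2307] q [ 0.2   0.07  1.97 -0.    1.1   1.63] F [ 0.7 -6.6  1.2] M [-1.18 -0.25  0.15] w 0.624 g 67.6
yaw_y -81.9666146834825 toolz [ 0.    -0.004 -1.   ]
units [ 0.01 -0.06  0.29]
```

jog_arm(
  increments=[
    [[0,0,0,0,0,0.5,-1],[0,0,0,0,0,0.5,-1],[0,0,0,0,0,0.5,-1],[0,0,0,0,0,0.5,-1],[0,0,0,0,0,0,-1]],
  ],
)

```text
time: 17.02
tool_pos: [0.5267, 0.1283, 0.2306]
tcp_rot: [3.135, -0.106, -0.001]
wrist_force: [0.7, -8.9, 2.4]
width: 0.624
grip_force: 67.8
```

```bash
python3 -c "
from h import *
delta([.5272,.1305,.222])"
```

```text
t 17.02 pos [0.5267 0.1283 0.2306] q [ 0.2   0.07  1.97 -0.01  1.1   1.84] F [ 0.7 -8.9  2.4] M [-1.42  0.06  0.48] w 0.624 g 67.8
yaw_y -93.8777096677496 toolz [-0.001 -0.005 -1.   ]
units [ 0.01 -0.08  0.28]
```

The turning torque is rising at the stop. I try a gentle lift.

jog_arm(
  increments=[
    [[0,-0.06,0,0,0,0,-1],[0,0,-0.1,0,0,0,-1],[0,0,-0.1,0,0,0,-1],[0,0,-0.1,0,0,0,-1],[0,0,-0.1,0,0,0,-1]],
  ],
)

```text
time: 17.43
tool_pos: [0.5262, 0.1288, 0.2328]
tcp_rot: [3.133, -0.104, -0.005]
wrist_force: [26.2, -6.1, -61.1]
width: 0.615
grip_force: 73.2
```

```bash
python3 -c "
from h import *
delta([.5272,.1305,.222])"
```

```text
t 17.43 pos [0.5262 0.1288 0.2328] q [ 0.2   0.07  1.96 -0.01  1.11  1.84] F [ 26.2  -6.1 -61.1] M [-1.09 -4.21  0.38] w 0.615 g 73.2
yaw_y -93.81151068830115 toolz [-0.003 -0.007 -1.   ]
units [ 0.03 -0.06  0.36]
```

Still held at 61 N, so the pads slipped somewhere. I unload and turn further.

jog_arm(
  increments=[
    [[0,0,0.3,0,0,0,-1],[0,0,0.05,0,0,0.5,-1],[0,0,0,0,0,0.5,-1],[0,0,0,0,0,0.5,-1],[0,0,0,0,0,0.5,-1]],
  ],
)

```text
time: 17.85
tool_pos: [0.5262, 0.1292, 0.2308]
tcp_rot: [3.104, -0.429, -0.003]
wrist_force: [1.1, -11.4, -2.4]
width: 0.617
grip_force: 64.2
```

```bash
python3 -c "
from h import *
delta([.5272,.1305,.222])
c=get('wrist');cv2.imwrite('pics/w6.png',c[0])"
```

```text
t 17.85 pos [0.5262 0.1292 0.2308] q [ 0.2   0.07  1.96 -0.01  1.11  2.05] F [  1.1 -11.4  -2.4] M [-1.57 -0.13  1.77] w 0.617 g 64.2
yaw_y -105.74242674699406 toolz [-0.003 -0.007 -1.   ]
units [ 0.02 -0.05  0.29]
```

View pics/w6.png

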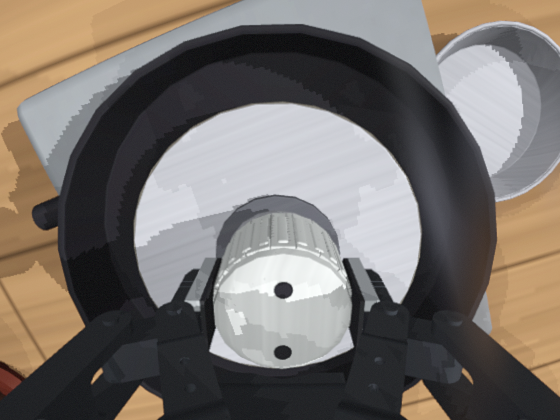

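The view shows the dimples at (283,290) and (282,352), so the cap's axis lies along tool x. It has turned about 200°, with a hard stop at 1.8 N m. I try the lift again here.

jog_arm(
  increments=[
    [[0,0,-0.1,0,0,0,-1],[0,0,-0.1,0,0,0,-1],[0,0,-0.1,0,0,0,-1],[0,0,-0.05,0,0,0,-1],[0,0,0,0,0,0,-1]],
  ],
)

```text
time: 18.32
tool_pos: [0.526, 0.1291, 0.2318]
tcp_rot: [3.104, -0.428, -0.005]
wrist_force: [23.3, -6.0, -49.9]
width: 0.613
grip_force: 74.4
```

```bash
python3 -c "
from h import *
delta([.5272,.1305,.222])
c=get('wrist'); P=cloud(c); x=P[300:345,250:315].reshape(-1,3); print('captop',np.nanmedian(x,0)); d=P[130:180,240:340].reshape(-1,3); print('disc',np.nanmedian(d,0))
g=cv2.cvtColor(c[0],cv2.COLOR_BGR2GRAY)[240:372,225:345]; n,l,s,ce=cv2.connectedComponentsWithStats((g<70).astype(np.uint8)); print([(tuple((ce[i]+[225,240]).round(1)),s[i][4]) for i in range(1,n) if s[i][4]>60])"
```

```text
t 18.32 pos [0.526  0.1291 0.2318] q [ 0.2   0.07  1.96 -0.01  1.11  2.05] F [ 23.3  -6.  -49.9] M [-0.97 -3.78  1.18] w 0.613 g 74.4
yaw_y -105.68874671458134 toolz [-0.004 -0.007 -1.   ]
units [ 0.03 -0.06  0.33]
captop [0.5238152  0.13026732 0.19421168]
disc [0.57316409 0.1121802  0.13676418]
[((np.float64(282.5), np.float64(290.1)), np.int32(202)), ((np.float64(282.4), np.float64(351.8)), np.int32(176)), ((np.float64(291.7), np.float64(365.9)), np.int32(1066))]
```

The cap top is now at 194 mm (4 mm climb plus play), so the thread is run out. I've wound it past the half turn into the stop, which may bind it. I unload, turn back about 22° to the half-turn mark and lift there.

jog_arm(
  increments=[
    [[0,0,0.25,0,0,0,-1],[0,0,0,0,0,-0.9,-1],[0,0,0,0,0,-0.9,-1],[0,0,0,0,0,-0.9,-1],[0,0,0,0,0,-0.9,-1]],
  ],
)

```text
time: 18.78
tool_pos: [0.5264, 0.1319, 0.2339]
tcp_rot: [-3.137, -0.163, 0.004]
wrist_force: [-0.0, 0.1, -1.6]
width: 0.614
grip_force: 79.8
```

```bash
cat > k.py <<'E'
from h import *
delta([.5272,.1305,.222])
c=get('wrist'); P=cloud(c); x=P[300:345,250:315].reshape(-1,3); print('captop',np.nanmedian(x,0))
g=cv2.cvtColor(c[0],cv2.COLOR_BGR2GRAY)[240:380,215:350]; n,l,s,ce=cv2.connectedComponentsWithStats((g<70).astype(np.uint8)); q=[ce[i]+[215,240] for i in range(1,n) if 100<s[i][4]<300]; print(q)
if len(q)==2:
    w=onplane(c,q,.192); d=w[1]-w[0]; print('dimple yaw',np.degrees(np.arctan2(d[1],d[0])), w.mean(0))
E
python3 k.py
```

```text
t 18.78 pos [0.5264 0.1319 0.2339] q [0.2  0.07 1.96 0.   1.11 1.67] F [-0.   0.1 -1.6] M [-0.03 -0.01 -0.01] w 0.614 g 79.8
yaw_y -84.06146043298249 toolz [-0.003 -0.    -1.   ]
units [0.02 0.05 0.4 ]
captop [0.52432852 0.13250116 0.19644162]
[array([346.26363636, 267.2       ]), array([282.63392857, 289.91071429]), array([281.96794872, 352.27564103])]
```

The side force has vanished and Fz is -1.6 N, exactly the cap's weight, so it is free. I lift it.

jog_arm(
  increments=[
    [[0,0,-0.2,0,0,0,-1],[0,0,-0.3,0,0,0,-1],[0,0,-0.4,0,0,0,-1],[0,0,-0.4,0,0,0,-1],[0,0,-0.4,0,0,0,-1]],
  ],
)

```text
time: 19.25
tool_pos: [0.5274, 0.1323, 0.2883]
tcp_rot: [-3.137, -0.157, -0.002]
wrist_force: [0.2, 0.1, -0.7]
width: 0.618
grip_force: 79.8
```

jog_arm(
  increments=[
    [[0,0,-0.3,0,0,0,-1],[0,0,0,0,0,0,-1],[0,0,0,0,0,0,-1],[0,0,0,0,0,0,-1],[0,0,0,0,0,0,-1]],
  ],
)

```text
time: 19.67
tool_pos: [0.5265, 0.132, 0.2943]
tcp_rot: [3.137, 0.158, -0.003]
wrist_force: [-0.4, -0.3, -2.1]
width: 0.618
grip_force: 79.8
```

```bash
python3 -c "
from h import *
delta([.543,-.053,.295])"
```

```text
t 19.67 pos [0.5265 0.132  0.2943] q [0.2  0.02 1.9  0.   1.22 1.67] F [-0.4 -0.3 -2.1] M [ 0.01 -0.01  0.02] w 0.618 g 79.8
yaw_y -84.23221346317109 toolz [-0.002 -0.    -1.   ]
units [-0.07  6.19 -0.02]
```

jog_arm(
  increments=[
    [[0,0.5,0,0,0,0,-1],[0,0.7,0,0,0,0,-1],[0,0.7,0,0,0,0,-1],[0,0.7,0,0,0,0,-1],[0,0.7,0,0,0,0,-1]],
  ],
)

```text
time: 20.08
tool_pos: [0.5365, 0.0328, 0.2941]
tcp_rot: [-3.137, -0.159, 0.003]
wrist_force: [0.9, 0.2, -2.2]
width: 0.614
grip_force: 79.8
```

jog_arm(
  increments=[
    [[0,0.7,0,0,0,0,-1],[0,0.7,0,0,0,0,-1],[0,0.7,0,0,0,0,-1],[0,0.5,0,0,0,0,-1],[0,0.3,0,0,0,0,-1]],
  ],
)

```text
time: 20.5
tool_pos: [0.5454, -0.0545, 0.2941]
tcp_rot: [3.138, 0.156, -0.003]
wrist_force: [-0.7, -0.3, -2.6]
width: 0.614
grip_force: 79.8
```

jog_arm(
  increments=[
    [[0,0,0,0,0,0,-1],[0,0,0,0,0,0,-1],[0,0,0,0,0,0,-1],[0,0,0,0,0,0,-1],[0,0,0,0,0,0,-1]],
  ],
)

```text
time: 20.92
tool_pos: [0.5457, -0.052, 0.2951]
tcp_rot: [-3.137, -0.16, 0.0]
wrist_force: [-0.1, 0.3, -2.2]
width: 0.616
grip_force: 79.8
```

```bash
python3 -c "
from h import *
delta([.543,-.053,.295])
c=get('scene');cv2.imwrite('pics/s9.png',c[0][120:330,80:460])"
```

```text
t 20.92 pos [ 0.5457 -0.052   0.2951] q [-0.14  0.03  1.89  0.    1.22  1.33] F [-0.1  0.3 -2.2] M [-0.   -0.   -0.01] w 0.616 g 79.8
yaw_y -84.15732478911251 toolz [-0.  0. -1.]
units [-0.09  0.02  0.  ]
```

View pics/s9.png

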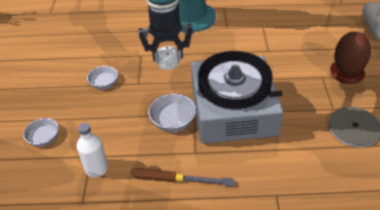

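The picture shows the cap held in the fingers at (168,58), above the dish at (172,113). The dish stands against the machine, the spindle is bare at (235,72), and the bystanders are where they were. I hand in.

```bash
python3 -c "
from workcell import bot
print(bot.finish_job())"
```

```text
the job is handed in; nothing more can be done
None
```

The job is handed in, with no verdict returned: the dish was slid flat against the machine level with the spindle, and the cap (left-hand thread, came off clockwise) is held still about 0.2 m above the bench, over the dish.

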